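# Shut the balance cover and tare it touch-free

## Task

Ready the balance for weighing into the little beaker on its pan: with the fingertips, gently push the glass top cover by its orange grip until it is fully shut, without pinching the grip. Then tare it touch-free: point down at the green-ringed sensor on the front panel and hold the fingertips 2 to 3 cm above its middle for at least two seconds, without touching the panel. Keep away from the blue-ringed print sensor and leave the beaker, spray bottle, flask and amber bottle where they stand.

Things in the scene. Friction and masses are not known exactly. Their poses are not given: they have to be found in the camera images.
- balance: white lab balance with a low glass draft shield, fixed. Origin on the bench; x points from its front (display) to its rear, z up. In this frame, in mm: base x -90 to 160, y -100 to 100, top z 72; glass chamber x -65 to 85, y -87 to 87, top z 170 (closed by the sliding cover); rear tower x 85 to 160, y -95 to 95, top z 165; round steel pan, radius 55, at x 10, y 0, top z 85
- cover (a joint): how far the glass top cover is open, in m: 0 is fully shut, it grows as the cover slides to the rear (the balance's +x), at most 0.09. It slides with about 1.5 N of friction plus 6 N per m/s and stays where it is left; at 0 it meets a stop
- cover_grip (a point): middle of the top of the cover's orange grip: a straight ridge near the front edge of the glass cover, 12 mm thick along the balance's x, 76 mm long along its y, standing 22 mm up from the glass. The flat glass (its top 22 mm below this point, 176 mm above the bench) reaches 15 mm in front of this point and 135 mm behind it, 152 mm wide. Moves with the cover
- terminal: white front panel of the balance with the dark display, 118 x 200 mm. Origin and axes are the balance's. Its sloping top spans x -208 to -92 mm, y -100 to 100, rising from z 39 at the front edge to z 59 at the rear; a round sensor is let in on each side of the display
- tare_sensor: the touch-free tare sensor: bright green ring, 28 mm across, with a dark 16 mm window, in the front panel, left or right of the display. Origin: centre of the window's surface, 51 mm above the bench, 85 mm in front of the chamber's front pane; z up. It notices fingertips within about 20 mm of its middle sideways and up to about 50 mm above it
- print_sensor: the touch-free print sensor, the same but with a blue ring, on the other side of the display (156 mm away). Origin: centre of the window's surface; z up. It notices fingertips in the same way
- beaker: small glass beaker, 42 mm across and 58 mm tall, 60 g, loose on the balance's pan under the cover. Origin: centre of its underside
- spray_bottle: white plastic spray bottle, loose on the bench beside the balance, body 62 mm across, 176 mm tall with its trigger head, 320 g. Origin: centre of its underside; the nozzle points along its -x, reaching 57 mm from its axis
- flask: glass volumetric flask with a slim neck and a red stopper, loose on the bench beside the balance, 68 mm across at the foot, 165 mm tall, 170 g. Origin: centre of its underside
- reagent_bottle: amber glass bottle with a blue cap, loose on the bench beside the balance, 52 mm across, 105 mm tall, 200 g. Origin: centre of its underside
Things that resemble listed ones, but are neither listed nor needed, are in the scene too. There is more than one size of the beaker; the job needs the middle-sized.

How it is judged:
On the way, in this order (a step that is already met when the one before it is completed fails the run):
1. the cover is fully shut (value of joint cover below 0.004 m), for 0.2 s.
2. with the cover shut, the fingertips dwell 1.7 s just above the green-ringed sensor (grasp point within 20 mm of its middle sideways, 20 to 70 mm above; tips 1 to 50 mm above) (value of joint cover below 0.004 m and horizontal distance between the grasp point and tare_sensor below 0.02 m and z of the grasp point in the frame of tare_sensor between 0.02 and 0.07 m), for 1.7 s.
At the end, for the whole second after the job is handed in: the glass cover is shut (within 4 mm), the beaker still stands upright on the pan within 10 mm of where it was, and the spray bottle, flask and amber bottle are within 15 mm of where they stood (value of joint cover below 0.004 m and distance of beaker from where it was at the start of the episode below 0.01 m and angle between beaker's own z axis and vertical below 0.15 rad and linear speed of beaker below 0.02 m/s and distance of each of spray_bottle, flask, reagent_bottle from where it was at the start of the episode below 0.015 m); the robot touches nothing.
It fails at once if the front panel or one of its sensors is touched (contact force between anything else and terminal above 0.5 N or contact force between anything else and tare_sensor above 0.5 N or contact force between anything else and print_sensor above 0.5 N).
It fails at once if the print sensor is set off: the grasp point comes within 20 mm of its middle sideways and less than 70 mm above it (horizontal distance between the grasp point and print_sensor below 0.02 m and z of the grasp point in the frame of print_sensor below 0.07 m).
It fails at once if the balance or its cover is pinched or pushed roughly (more than 32 N) (contact force between any of the fingers, the arm and balance above 32 N).
It fails at once if the beaker, spray bottle, flask or amber bottle is moved, lifted or tipped (distance of beaker from where it was at the start of the episode above 0.01 m or angle between any of beaker, spray_bottle, flask, reagent_bottle's own z axis and vertical above 0.3 rad or distance of any of spray_bottle, flask, reagent_bottle from where it was at the start of the episode above 0.015 m).
It also fails if it takes over 45 s, if anything falls off the work surface, if the arm or the gripper's body presses on something with over 40 N, if the wrist force passes 120 N, or if a joint passes its speed limit or range.

## Robot

A 6-joint arm with a two-finger parallel gripper is mounted at the origin on the work surface. World frame = base frame: x ahead of the robot, y to its left, z up, the work surface at z = 0. Lengths are in m, angles in rad, forces in N, time in s.
With the tool pointing down it reaches from about 0.3 to 0.775 m from the base axis. Payload 14.6 kg.
Tool frame: the origin (TCP) lies at the very end of the fingers, on their centre line; the grasp point (between the pads) lies 19 mm behind it; z points along the fingers, y is the direction in which the jaws open and shut (so a half turn about z gives the same grasp; the last joint's range is limited). The gripper opens to 94 mm and grips with 3 to 60 N. Pads are 16 mm wide; open, the fingers measure 119 mm over their backs; the gripper's body (75 mm by 177 mm) begins 78 mm behind the grasp point.
Start: joints at [1.267, 0.3, 1.521, -0, 1.321, -0.067], TCP at [0.129, 0.535, 0.205] pointing down, gripper open.
Joint ranges: [-3.03, 3.03], [-0.79, 2.21], [0.23, 2.52], [-1.04, 4.18], [0, 3.07], [-2.55, 2.55]. Speed limits (rad/s): [2.22, 2.22, 2.57, 3.14, 3.14, 3.14].

## Interface

Orientations are given as [roll, pitch, yaw] about the fixed x, y, z axes, in that order (R = Rz(yaw) Ry(pitch) Rx(roll)).
In Python, from station import get_obs, vision, hand_in gives the robot as it stands.
- The arm moves only by the tool play_rows, never from a script. Its argument "moves" is a list of rows, each an object with "claw": the opening, from 0 (shut) to 1 (fully open); "linear": the shift along the tool's x, y, z in mm, a list of three; "turn": the turn, a rotation vector about the tool's x, y, z in rad, a list of three. In form: [{"claw": claw, "linear": [tx, ty, tz], "turn": [ax, ay, az]}, ...]. A call has 1 to 8 rows; each row is the pose to reach, as a shift and turn from the pose measured when the call began, along the tool's axes at that moment; what a row does not reach only later rows make up. A row lasts 1/8 s, in which the tool goes at most 62.5 mm and 10.7 degrees, less where a joint would pass 70% of its speed; a pose out of reach is approached as far as the arm can. A call with a gripper value outside its range is refused whole. The fingers move at their own pace and stop on an object; "force" is the grip in N (left out, the last holds). Time passes only in rows, so rows that repeat a pose let the fingers close. It gives the time, the measured TCP pose, the force and the opening at its end, in the units of the state.
- get_obs(): the state, without advancing time (a new reading comes with each control period).
- vision.camera(name): name is "side" or "top"; returns the picture (420x560x3 uint8, blue, green, red); there is no depth.
- vision.camera_info(name): a dict with "camera_matrix" (3x3 intrinsics, pixels), "rvec" (rotation vector, rad) and "tvec" (3), from world to camera coordinates, as OpenCV has them. Camera axes: x right, y down, z forward; pixel columns grow to the right and rows downward; lengths in m; the calibration is good to about 2 mm. A picture is of the moment at which its call begins. camera_info takes no time and is no camera call.
- hand_in(): hands the job in, once; it reports no verdict.
The state is a dict: "time_s": time; "qpos": joint angles; "joint_vel": joint speeds; "tau": joint torques, N m; "ee_pos": TCP position; "eef_rot": TCP orientation; "force": force on the tool from outside, world axes, zero at the start; "moment": the same for the moment, N m; "grip_width": finger opening in m.
Only numpy, scipy, OpenCV 4.12 (cv2) and the standard library are available. Lean on these libraries where they do the work, as an engineer would, in place of code of your own. Each camera call takes 0.05 s, during which the arm holds its last target.

## Working session

There is one attempt and no reset: what is moved stays moved. The work goes in short steps, Python scripts to look and compute and a tool call to move; the robot and the scene stay as the last step left them, time stands still between calls to the robot, and variables do not carry over. Pictures are saved under pics/ and viewed, and the job is handed in when it is done.

Besides the shell and the picture viewer there is one more tool, called after "Emit:" as name([rows], argument=value, ...), one row to a line, values as JSON. play_rows: Moves the arm, as the interface text tells. Its arguments: {"type":"object","properties":{"moves":{"type":"array","items":{"type":"object","properties":{"claw":{"type":"number"},"linear":{"type":"array","items":{"type":"number"}},"turn":{"type":"array","items":{"type":"number"}}}}},"force":{"type":"number"}},"required":["moves"]}

```bash
mkdir -p pics; ls
python3 - <<'E'
from station import get_obs, vision
import cv2,numpy as np
for n in("side","top"):
    im=vision.camera(n); cv2.imwrite(f"pics/{n}0.png",im)
    i=vision.camera_info(n); print(n,i)
o=get_obs(); print(o)
E
```

```text
pics
side {'camera_matrix': array([[389.9743892 ,   0.        , 275.78307311],
       [  0.        , 389.9743892 , 202.19273519],
       [  0.        ,   0.        ,   1.        ]]), 'rvec': array([ 0.28221385, -2.82653614,  1.15909302]), 'tvec': array([0.59796862, 0.16112852, 0.84385471])}
top {'camera_matrix': array([[481.72360981,   0.        , 283.41110036],
       [  0.        , 481.72360981, 218.68856018],
       [  0.        ,   0.        ,   1.        ]]), 'rvec': array([ 2.1907389 , -2.16922045,  0.10100882]), 'tvec': array([0.01030656, 0.58352659, 0.97660346])}
{'time_s': 0.1, 'qpos': array([ 1.26737692e+00,  3.00404804e-01,  1.52151917e+00, -1.35190157e-05,
        1.32071846e+00, -6.65853402e-02]), 'joint_vel': array([-0.00071656, -0.00265185,  0.00099006,  0.00135292,  0.00015062,
       -0.00017267]), 'tau': array([ 1.30506156e-03, -5.32640183e+01, -3.53291953e+01,  7.09858630e-02,
        2.34616647e-02, -6.17613114e-05]), 'ee_pos': array([0.12897066, 0.53441671, 0.20494889]), 'eef_rot': array([-3.14054433e+00, -5.67823869e-05,  2.90476191e+00]), 'force': array([-0.08614781, -0.58364951, -0.40829283]), 'moment': array([0.00016264, 0.01503008, 0.02517437]), 'grip_width': 0.09414960487570084}
```

View pics/side0.png

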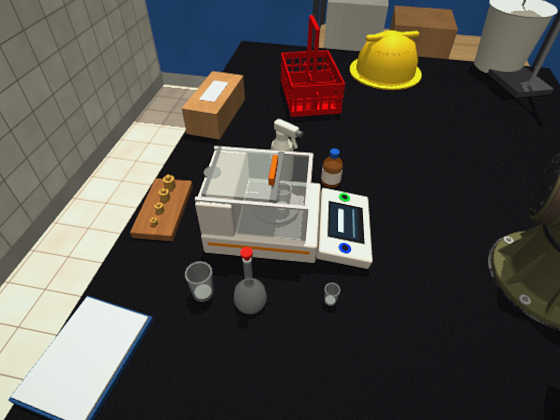

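View pics/top0.png

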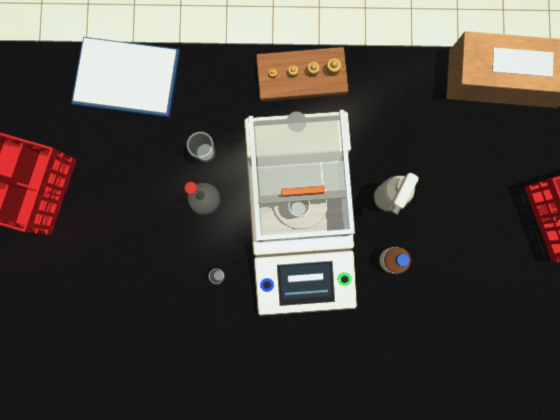

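The side picture shows the balance with its orange grip at (273,168), the green ring at (344,197) and the blue ring at (345,248). In the top picture the grip is at (303,190), the green ring at (345,279) and the blue ring at (267,285). The spray bottle (395,193) and amber bottle (396,260) stand on the green side, and the flask (204,198) on the blue side. Next I'll measure with the calibration.

```bash
cat > h.py <<'E'
import cv2,numpy as np
from station import vision
def P(n):
    i=vision.camera_info(n);R=cv2.Rodrigues(i['rvec'])[0];return i['camera_matrix'],R,np.array(i['tvec']).reshape(3)
def ray(n,uv,z):
    K,R,t=P(n);c=-R.T@t;d=R.T@np.linalg.inv(K)@np.array([uv[0],uv[1],1.]);return c+d*(z-c[2])/d[2]
def proj(n,p):
    i=vision.camera_info(n);return cv2.projectPoints(np.array(p,float).reshape(-1,3),i['rvec'],i['tvec'],i['camera_matrix'],None)[0].reshape(-1,2)
def tri(uvs,uvt):
    A=[]
    for n,uv in(("side",uvs),("top",uvt)):
        K,R,t=P(n);M=K@np.c_[R,t];A+= [uv[0]*M[2]-M[0],uv[1]*M[2]-M[1]]
    X=np.linalg.svd(np.array(A))[2][-1];return X[:3]/X[3]
def blobs(im,lo,hi,roi):
    hsv=cv2.cvtColor(im,cv2.COLOR_BGR2HSV);m=cv2.inRange(hsv,lo,hi);k=np.zeros_like(m);x0,y0,x1,y1=roi;k[y0:y1,x0:x1]=m[y0:y1,x0:x1];return k
E
python3 - <<'E'
from h import *
S=cv2.imread("pics/side0.png");T=cv2.imread("pics/top0.png")
print("cams",[-(P(n)[1].T@P(n)[2]) for n in("side","top")])
res={}
for nm,lo,hi in(("green",(45,120,80),(75,255,255)),("blue",(105,150,80),(130,255,255)),("orange",(3,150,120),(16,255,255))):
    for n,im,roi in(("side",S,(255,145,375,262)),("top",T,(245,110,358,315))):
        k=blobs(im,lo,hi,roi);nn,l,s,c=cv2.connectedComponentsWithStats(k)
        j=1+np.argmax(s[1:,4]);pts=np.argwhere(l==j)[:,::-1].astype(np.float32)
        r=cv2.minAreaRect(pts);res[nm,n]=r[0];print(nm,n,s[j],c[j],r)
    print(nm,tri(res[nm,"side"],res[nm,"top"]),[ray(n,res[nm,n],.051 if nm!="orange" else .192)for n in("side","top")])
g=(ray("side",res["green","side"],.051)+ray("top",res["green","top"],.051))/2
b=(ray("side",res["blue","side"],.051)+ray("top",res["blue","top"],.051))/2
print(np.linalg.norm(g-b))
cv2.imwrite("pics/ct.png",cv2.resize(T[100:320,180:430],None,fx=2.7,fy=2.7,interpolation=2))
cv2.imwrite("pics/cs.png",cv2.resize(S[110:320,180:400],None,fx=2.8,fy=2.8,interpolation=2))
E
```

```text
cams [array([0.4932802 , 0.58630412, 0.71312115]), array([0.49673966, 0.02167415, 1.02330043])]
green side [339 193  11   9  55] [343.90909091 196.85454545] ((344.00006103515625, 197.00003051757812), (10.733126640319824, 7.155416965484619), 26.56505012512207)
green top [338 273  13  13  98] [344.12244898 278.71428571] ((344.0, 279.0), (12.0, 12.0), 90.0)
green [ 0.46154347 -0.10689317  0.04799451] [array([ 0.46271331, -0.1037422 ,  0.051     ]), array([ 0.4609685 , -0.10648242,  0.051     ])]
blue side [330 148  10  11  87] [334.18390805 152.63218391] ((334.5, 153.0), (10.0, 9.0), 90.0)
blue top [261 279  12  12  88] [266.52272727 284.5       ] ((266.5, 284.5), (11.0, 11.0), 90.0)
blue [0.47568718 0.04287253 0.29456221] [array([ 0.50115184, -0.26991316,  0.051     ]), array([0.44858412, 0.04879426, 0.051     ])]
orange side [269 155   9  30 157] [272.92993631 168.31847134] ((272.7308044433594, 169.3461456298828), (5.883482933044434, 29.417417526245117), 11.309932708740234)
orange top [282 187  42   8 264] [303.11363636 190.72348485] ((302.5177307128906, 190.76551818847656), (6.518862247467041, 41.374820709228516), 86.18592071533203)
orange [ 0.61936757 -0.01606363  0.18551578] [array([ 0.61836991, -0.0086998 ,  0.192     ]), array([ 0.61806051, -0.01580025,  0.192     ])]
0.014120057251629885
```

View pics/ct.png

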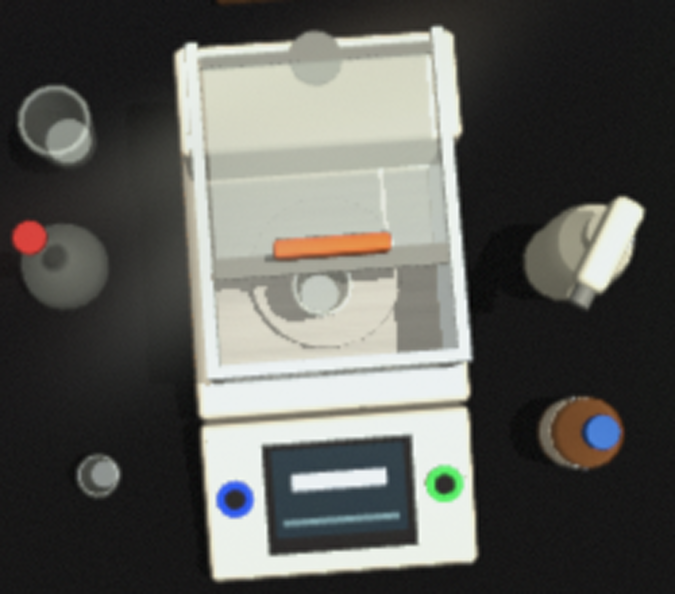

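View pics/cs.png

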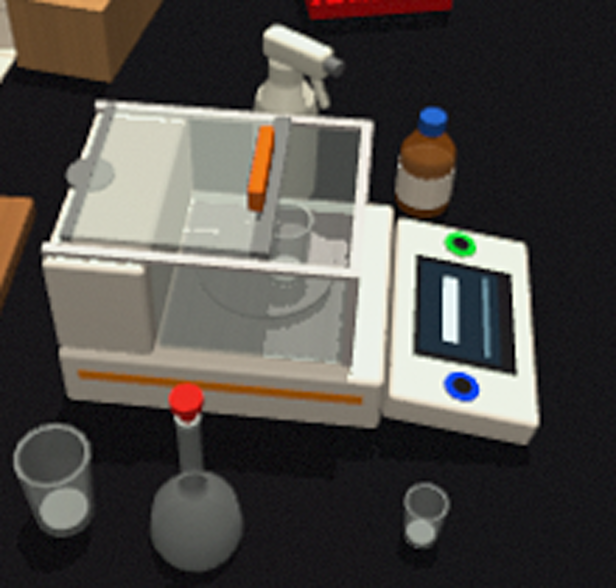

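The green-to-blue distance from the top view is 155.6 mm, against 156 mm given, and the balance yaw is about 0.08 rad. The beaker on the pan is the middle-sized one, and nobody needs to touch it. The larger one at top (200,147) and the tiny one at (217,276) are decoys. The target is the green ring at top (344,279), since the crop shows blue clearly on the other side.

I'll raise the arm, close the fingers, and travel high to a spot behind the grip.

Run:
```python
from h import *
g=ray("top",(344.1,278.8),.051)[:2];b=ray("top",(266.5,284.5),.051)[:2]
S=cv2.imread("pics/side0.png")
k=blobs(S,(105,150,80),(130,255,255),(335,240,356,260));m=np.argwhere(k)[:,::-1].mean(0)
gs=ray("side",(343.9,196.9),.051)[:2];bs=ray("side",m,.051)[:2];print(g,b,gs,bs)
for G,B in((g,b),(gs,bs)):
    d=(B-G);y=d/np.linalg.norm(d);x=np.array([y[1],-y[0]]);o=(G+B)/2+.150*x
    print("len",np.linalg.norm(d),"yaw",np.arctan2(x[1],x[0]),"o",o)
    X=lambda p:np.r_[o+x*p[0]+y*p[1],p[2]]
    for nm,p in(("front top corners L",(-.065,.087,.170)),("R",(-.065,-.087,.170))):
        print(nm,proj("top",X(p)),proj("side",X(p)))
    # fit cover: project grip for opening
    for c in(.055,.06,.065,.07):
        q=[X((-.05+c+sx*.006,sy*.038,.198)) for sx in(-1,1) for sy in(-1,1)]
        print(c,proj("top",q).round(1).tolist())
```

```text
[ 0.46136876 -0.10668368] [0.44858412 0.04879426] [ 0.46297683 -0.10403979] [0.44979797 0.05078412]
len 0.15600268876670376 yaw 0.08204343620970712 o [ 0.60447189 -0.016652  ]
front top corners L [[256.18155111 239.94520957]] [[308.6803057  208.22961824]]
R [[354.01028073 232.87613221]] [[313.12988159 152.39280874]]
0.055 [[325.1, 197.1], [281.2, 200.2], [324.5, 190.2], [280.7, 193.3]]
0.06 [[324.9, 194.2], [281.0, 197.3], [324.3, 187.4], [280.5, 190.5]]
0.065 [[324.6, 191.4], [280.8, 194.5], [324.1, 184.5], [280.3, 187.6]]
0.07 [[324.4, 188.5], [280.6, 191.6], [323.9, 181.7], [280.1, 184.8]]
len 0.15538380508582372 yaw 0.08491690801275488 o [ 0.60584691 -0.0139056 ]
front top corners L [[254.75646299 239.28643599]] [[307.90771111 209.08048725]]
R [[352.55494269 231.93927578]] [[312.24901024 153.0068198 ]]
0.055 [[323.5, 196.2], [279.6, 199.5], [322.9, 189.3], [279.1, 192.6]]
0.06 [[323.3, 193.4], [279.4, 196.6], [322.7, 186.5], [278.9, 189.7]]
0.065 [[323.0, 190.5], [279.2, 193.7], [322.5, 183.6], [278.7, 186.9]]
0.07 [[322.8, 187.6], [279.0, 190.9], [322.2, 180.8], [278.5, 184.0]]
```

Emit:
play_rows([
  {"claw":0,"linear":[0,0,-45],"turn":[0,0,0]},
  {"claw":0,"linear":[0,0,-95],"turn":[0,0,0]},
  {"claw":0,"linear":[-40,-26,-95],"turn":[0,0,-0.05]},
  {"claw":0,"linear":[-85,-54,-95],"turn":[0,0,-0.1]},
  {"claw":0,"linear":[-130,-83,-95],"turn":[0,0,-0.15]},
  {"claw":0,"linear":[-175,-112,-95],"turn":[0,0,-0.2]},
  {"claw":0,"linear":[-220,-141,-95],"turn":[0,0,-0.26]},
  {"claw":0,"linear":[-265,-169,-95],"turn":[0,0,-0.317]},
], force=5)

```text
time_s: 1.1
ee_pos: [0.3478, 0.3066, 0.3]
eef_rot: [-3.141, -0.001, -3.059]
force: [0.0, 1.8, -0.3]
grip_width: 0.0176
```

Emit:
play_rows([
  {"claw":0,"linear":[-25,-32,0],"turn":[0,0,0]},
  {"claw":0,"linear":[-60,-76,0],"turn":[0,0,0]},
  {"claw":0,"linear":[-100,-125,0],"turn":[0,0,0]},
  {"claw":0,"linear":[-140,-175,0],"turn":[0,0,0]},
  {"claw":0,"linear":[-180,-225,0],"turn":[0,0,0]},
  {"claw":0,"linear":[-220,-275,0],"turn":[0,0,0]},
  {"claw":0,"linear":[-255,-320,0],"turn":[0,0,0]},
  {"claw":0,"linear":[-275,-344,0],"turn":[0,0,0]},
])

```text
time_s: 2.1
ee_pos: [0.6513, -0.0162, 0.2989]
eef_rot: [-3.141, -0.002, -3.061]
force: [-1.1, -0.1, 0.2]
grip_width: 0.0004
```

Run:
```python
from h import *
from station import get_obs
cv2.imwrite("pics/s1.png",cv2.resize(vision.camera("side")[60:300,160:400],None,fx=2.4,fy=2.4))
o=get_obs();print(o['time_s'],o['ee_pos'],o['eef_rot'],o['force'],o['grip_width'])
```

```text
2.15 [ 0.65233723 -0.01804884  0.29823165] [-3.14033262e+00 -2.84820688e-03 -3.06265241e+00] [ 0.68307996 -1.65609748  0.21442921] 0.00047246192579053275
```

View pics/s1.png

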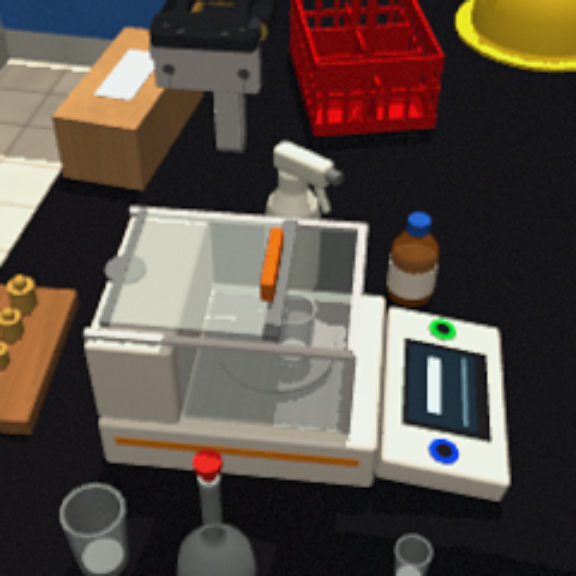

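The picture shows the closed fingers at crop (230,145), high above and behind the orange grip at (272,265). Nothing has been disturbed. Next I'll descend to about 11 mm above the glass, behind the grip.

Emit:
play_rows([
  {"claw":0,"linear":[0,3,40],"turn":[0,0,0]},
  {"claw":0,"linear":[0,3,75],"turn":[0,0,0]},
  {"claw":0,"linear":[0,3,95],"turn":[0,0,0]},
  {"claw":0,"linear":[0,3,105],"turn":[0,0,0]},
  {"claw":0,"linear":[0,3,111],"turn":[0,0,0]},
  {"claw":0,"linear":[0,3,111],"turn":[0,0,0]},
])

```text
time_s: 2.9
ee_pos: [0.6519, -0.0152, 0.1875]
eef_rot: [-3.14, -0.003, -3.063]
force: [0.0, 0.2, -0.4]
grip_width: 0.0005
```

Run:
```python
from h import *
from station import get_obs
cv2.imwrite("pics/s2.png",cv2.resize(vision.camera("side")[100:270,180:380],None,fx=3.5,fy=3.5))
o=get_obs();print(o['time_s'],o['ee_pos'],o['eef_rot'],o['force'],o['grip_width'])
```

```text
2.95 [ 0.65199808 -0.01523286  0.18787469] [-3.14014959e+00 -2.02156030e-03 -3.06262642e+00] [ 0.64060025 -0.16024277  0.11832407] 0.0005210234488479288
```

View pics/s2.png

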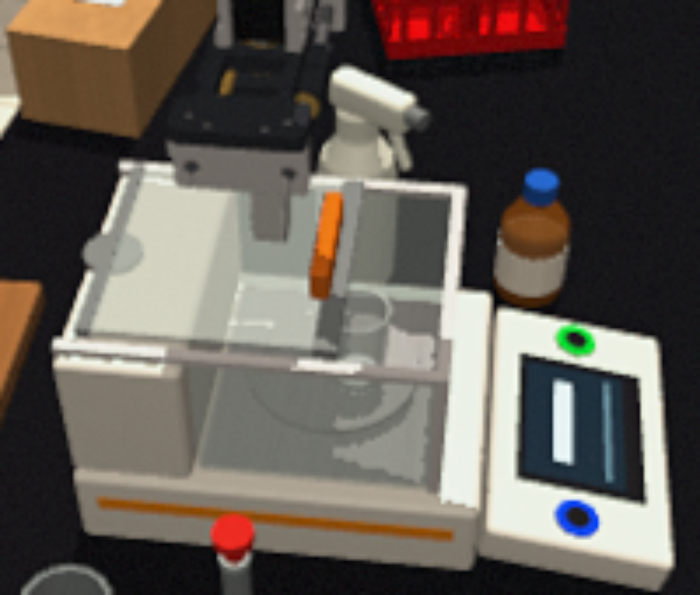

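The picture shows the fingertips at crop (270,235), behind the grip at (325,245), with about 20 mm of gap and nothing touched. Next I'll push forward gently.

Emit:
play_rows([
  {"claw":0,"linear":[6,0,0],"turn":[0,0,0]},
  {"claw":0,"linear":[12,0,0],"turn":[0,0,0]},
  {"claw":0,"linear":[18,0,0],"turn":[0,0,0]},
  {"claw":0,"linear":[25,0,0],"turn":[0,0,0]},
  {"claw":0,"linear":[33,0,0],"turn":[0,0,0]},
  {"claw":0,"linear":[41,0,0],"turn":[0,0,0]},
  {"claw":0,"linear":[49,0,0],"turn":[0,0,0]},
  {"claw":0,"linear":[55,0,0],"turn":[0,0,0]},
])

```text
time_s: 3.95
ee_pos: [0.5967, -0.0197, 0.1881]
eef_rot: [-3.14, -0.002, -3.063]
force: [2.5, -0.5, 1.9]
grip_width: 0.0008
```

Run:
```python
from h import *
from station import get_obs
cv2.imwrite("pics/s3.png",cv2.resize(vision.camera("side")[100:270,180:380],None,fx=3.5,fy=3.5))
o=get_obs();print(o['time_s'],o['ee_pos'],o['eef_rot'],o['force'],o['grip_width'])
```

```text
4.0 [ 0.59621307 -0.01963515  0.18801224] [-3.14025454e+00 -2.43438501e-03 -3.06271460e+00] [-0.95150742  0.26439511 -0.33357986] 0.0003331258584547322
```

View pics/s3.png

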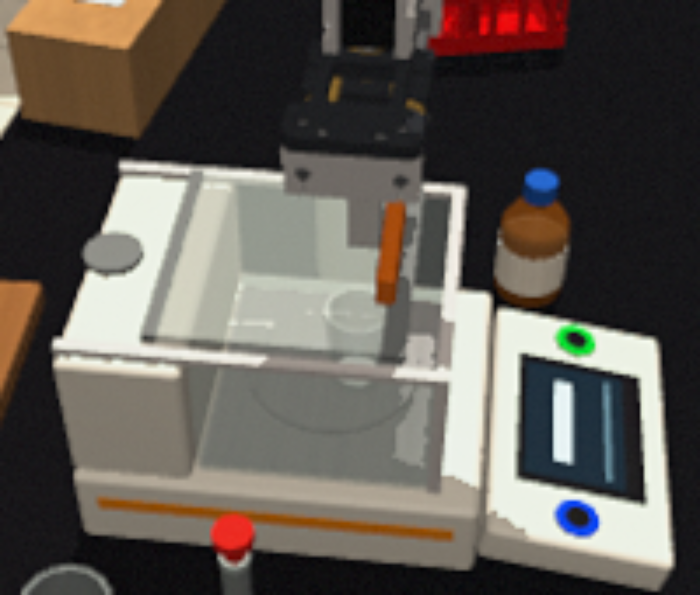

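The fingers are pushing the grip, now at crop (392,252). The cover has slid forward and the front gap is about 28 mm. I'll carry on more slowly.

Emit:
play_rows([
  {"claw":0,"linear":[5,0,0],"turn":[0,0,0]},
  {"claw":0,"linear":[10,0,0],"turn":[0,0,0]},
  {"claw":0,"linear":[14,0,0],"turn":[0,0,0]},
  {"claw":0,"linear":[17,0,0],"turn":[0,0,0]},
  {"claw":0,"linear":[20,0,0],"turn":[0,0,0]},
  {"claw":0,"linear":[22,0,0],"turn":[0,0,0]},
  {"claw":0,"linear":[24,0,0],"turn":[0,0,0]},
])

```text
time_s: 4.88
ee_pos: [0.5722, -0.0215, 0.188]
eef_rot: [-3.14, -0.002, -3.063]
force: [1.7, -0.7, -1.5]
grip_width: 0.0006
```

Emit:
play_rows([
  {"claw":0,"linear":[1,0,0],"turn":[0,0,0]},
  {"claw":0,"linear":[2,0,0],"turn":[0,0,0]},
])

```text
time_s: 5.12
ee_pos: [0.5706, -0.0217, 0.1881]
eef_rot: [-3.14, -0.001, -3.063]
force: [8.8, -0.1, -4.5]
grip_width: 0.0007
```

Emit:
play_rows([
  {"claw":0,"linear":[1,0,0],"turn":[0,0,0]},
  {"claw":0,"linear":[1.5,0,0],"turn":[0,0,0]},
])

```text
time_s: 5.38
ee_pos: [0.5705, -0.0217, 0.1882]
eef_rot: [-3.14, 0.003, -3.063]
force: [16.6, -0.6, -7.6]
grip_width: 0.0004
```

Run:
```python
from h import *
from station import get_obs
cv2.imwrite("pics/s4.png",cv2.resize(vision.camera("side")[100:270,180:380],None,fx=3.5,fy=3.5))
o=get_obs();print(o['time_s'],o['ee_pos'],o['eef_rot'],o['force'],o['grip_width'])
```

```text
5.425 [ 0.57055951 -0.02166266  0.18814299] [-3.14007227e+00  3.11047119e-03 -3.06266842e+00] [14.4755927   0.105775   -5.97772863] 0.0003440772407400732
```

View pics/s4.png

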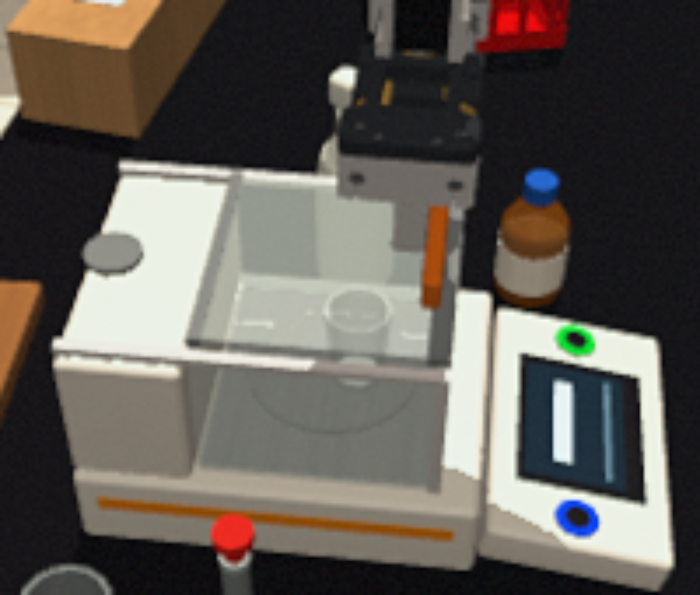

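The push force rose to 16 N with no further motion, at a TCP balance-x of about −34 mm (−36 expected). The picture shows the glass front edge at the front frame, so the cover is on its stop. I'll back off to the rear and then lift.

Emit:
play_rows([
  {"claw":0,"linear":[-5,0,0],"turn":[0,0,0]},
  {"claw":0,"linear":[-12,0,0],"turn":[0,0,0]},
  {"claw":0,"linear":[-15,0,-15],"turn":[0,0,0]},
  {"claw":0,"linear":[-15,0,-45],"turn":[0,0,0]},
  {"claw":0,"linear":[-15,0,-80],"turn":[0,0,0]},
  {"claw":0,"linear":[-15,0,-100],"turn":[0,0,0]},
  {"claw":0,"linear":[-15,0,-100],"turn":[0,0,0]},
])

```text
time_s: 6.3
ee_pos: [0.5856, -0.0204, 0.2903]
eef_rot: [-3.139, 0.006, -3.063]
force: [-0.1, -0.2, -0.5]
grip_width: 0.0007
```

Run:
```python
from h import *
from station import get_obs
s=vision.camera("side")
cv2.imwrite("pics/s5.png",cv2.resize(s[100:270,180:380],None,fx=3.5,fy=3.5))
k=blobs(s,(3,150,120),(16,255,255),(290,130,330,200));p=np.argwhere(k)[:,::-1];r=cv2.minAreaRect(p.astype(np.float32));print(r,ray("side",r[0],.187))
x=np.array([np.cos(.082),np.sin(.082)]);print("bal x",(ray("side",r[0],.187)[:2]-[.6050,-.0155])@x)
o=get_obs();print(o['time_s'],o['ee_pos'],o['eef_rot'],o['force'])
R=cv2.Rodrigues
from scipy.spatial.transform import Rotation as Ro
M=Ro.from_euler('xyz',o['eef_rot']).as_matrix()
for z in(.15,.076): print((M.T@(np.array([.4617,-.1060,z])-o['ee_pos'])*1000).round(1))
```

```text
((314.41998291015625, 173.55999755859375), (27.0114803314209, 30.122753143310547), 8.13010311126709) [ 0.53345279 -0.01844222  0.187     ]
bal x -0.0715477901561134
6.35 [ 0.5852502  -0.02032229  0.28869266] [-3.13989453  0.00398741 -3.06260807] [-0.12617896  0.40559062  0.3157182 ]
[130.5 -75.4 138.3]
[130.8 -75.3 212.3]
```

View pics/s5.png

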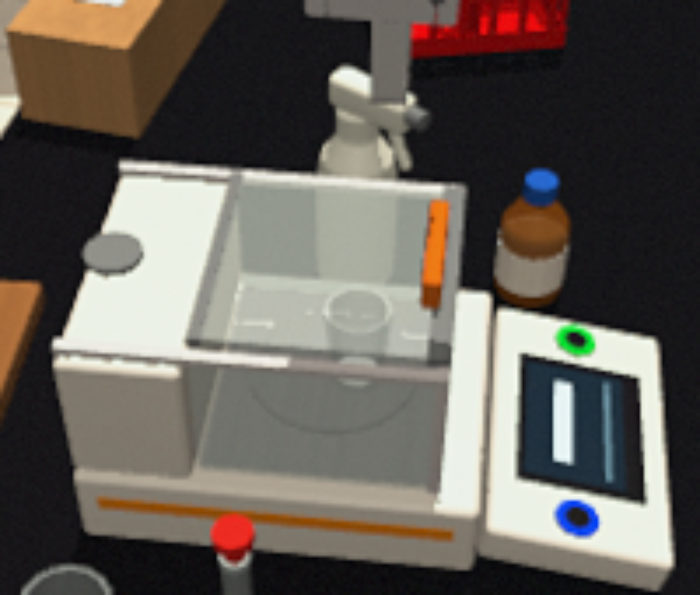

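The picture shows the cover shut: the grip at crop (436,253) sits at the front frame, and the beaker is unmoved under the glass. The blob measurement of 72 mm took in the amber bottle, so I'm redoing it with a tight ROI. Next I'll go over the green sensor, still high.

Emit:
play_rows([
  {"claw":0,"linear":[25,-15,0],"turn":[0,0,0]},
  {"claw":0,"linear":[60,-35,0],"turn":[0,0,0]},
  {"claw":0,"linear":[100,-58,0],"turn":[0,0,0]},
  {"claw":0,"linear":[125,-73,10],"turn":[0,0,0]},
  {"claw":0,"linear":[130.5,-75.5,50],"turn":[0,0,0]},
  {"claw":0,"linear":[130.5,-75.5,100],"turn":[0,0,0]},
  {"claw":0,"linear":[130.5,-75.5,135],"turn":[0,0,0]},
  {"claw":0,"linear":[130.5,-75.5,138],"turn":[0,0,0]},
])

```text
time_s: 7.35
ee_pos: [0.4603, -0.1056, 0.148]
eef_rot: [3.141, -0.001, -3.063]
force: [0.2, -0.9, 0.2]
grip_width: 0.0002
```

Run:
```python
from h import *
from station import get_obs
s=cv2.imread("pics/s5.png")
k=blobs(s,(3,150,120),(16,255,255),(410,190,460,315));p=np.argwhere(k)[:,::-1];r=cv2.minAreaRect(p.astype(np.float32));c=np.array(r[0])/3.5+[180,100]
w=ray("side",c,.187);x=np.array([np.cos(.082),np.sin(.082)]);print("grip",w,"bal x",(w[:2]-[.6050,-.0155])@x)
o=get_obs();print(o['time_s'],o['ee_pos'],o['eef_rot'],o['force'])
from scipy.spatial.transform import Rotation as Ro
M=Ro.from_euler('xyz',o['eef_rot']).as_matrix()
print((M.T@(np.array([.4617,-.1060,.076])-o['ee_pos'])*1000).round(1))
a=vision.camera("side")[60:270,180:400];cv2.imwrite("pics/s6.png",cv2.resize(a,None,fx=2.8,fy=2.8))
```

```text
grip [ 0.55449638 -0.01801474  0.187     ] bal x -0.050539898594104675
7.35 [ 0.46026502 -0.10564452  0.14797028] [ 3.14132549e+00 -8.66389929e-04 -3.06266773e+00] [ 0.15360792 -0.93108675  0.15406162]
[-1.5 -0.5 72. ]
```

View pics/s6.png

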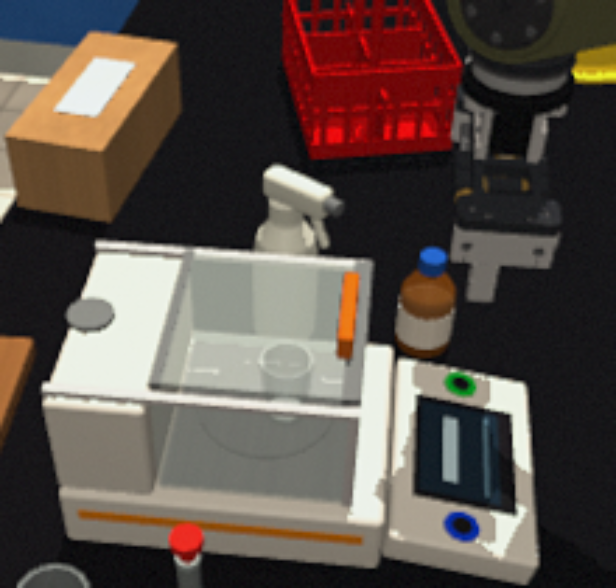

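With the tight ROI the grip is at balance x −50.5 mm, where −50 is shut. The fingers are over the green ring at crop (460,384). Next I'll descend to 25 mm above the sensor and hold.

Emit:
play_rows([
  {"claw":0,"linear":[-1.5,-0.5,25],"turn":[0,0,0]},
  {"claw":0,"linear":[-1.5,-0.5,45],"turn":[0,0,0]},
  {"claw":0,"linear":[-1.5,-0.5,60],"turn":[0,0,0]},
  {"claw":0,"linear":[-1.5,-0.5,68],"turn":[0,0,0]},
  {"claw":0,"linear":[-1.5,-0.5,71],"turn":[0,0,0]},
  {"claw":0,"linear":[-1.5,-0.5,71],"turn":[0,0,0]},
])

```text
time_s: 8.15
ee_pos: [0.463, -0.1064, 0.0788]
eef_rot: [-3.141, 0.002, -3.063]
force: [1.0, 0.2, 1.1]
grip_width: 0.0004
```

Run:
```python
from h import *
from station import get_obs
o=get_obs();print(o['time_s'],o['ee_pos'],o['force'])
a=vision.camera("side")[100:270,250:400];cv2.imwrite("pics/s7.png",cv2.resize(a,None,fx=3.5,fy=3.5))
```

```text
8.15 [ 0.46299954 -0.1063757   0.07884514] [1.03035427 0.18722235 1.10315928]
```

View pics/s7.png

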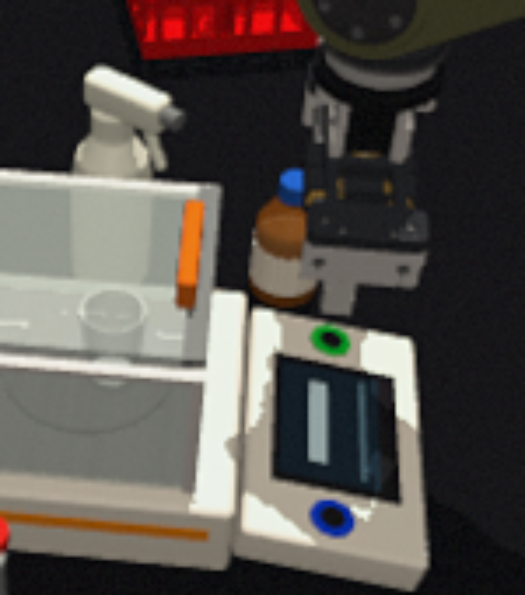

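The fingertips hang just above the green ring at crop (330,340), clear of the panel, about 27 mm up. I'll lower 2 mm and hold for more than two seconds.

Emit:
play_rows([
  {"claw":0,"linear":[0,0,2],"turn":[0,0,0]},
  {"claw":0,"linear":[0,0,2],"turn":[0,0,0]},
  {"claw":0,"linear":[0,0,2],"turn":[0,0,0]},
  {"claw":0,"linear":[0,0,2],"turn":[0,0,0]},
  {"claw":0,"linear":[0,0,2],"turn":[0,0,0]},
  {"claw":0,"linear":[0,0,2],"turn":[0,0,0]},
  {"claw":0,"linear":[0,0,2],"turn":[0,0,0]},
  {"claw":0,"linear":[0,0,2],"turn":[0,0,0]},
])

```text
time_s: 9.2
ee_pos: [0.463, -0.1064, 0.0769]
eef_rot: [-3.141, 0.002, -3.063]
force: [-1.0, 0.2, 0.8]
grip_width: 0.0002
```

Emit:
play_rows([
  {"claw":0,"linear":[0,0,0],"turn":[0,0,0]},
  {"claw":0,"linear":[0,0,0],"turn":[0,0,0]},
  {"claw":0,"linear":[0,0,0],"turn":[0,0,0]},
  {"claw":0,"linear":[0,0,0],"turn":[0,0,0]},
  {"claw":0,"linear":[0,0,0],"turn":[0,0,0]},
  {"claw":0,"linear":[0,0,0],"turn":[0,0,0]},
  {"claw":0,"linear":[0,0,0],"turn":[0,0,0]},
  {"claw":0,"linear":[0,0,0],"turn":[0,0,0]},
])

```text
time_s: 10.2
ee_pos: [0.463, -0.1064, 0.0769]
eef_rot: [-3.141, 0.002, -3.063]
force: [0.3, -0.5, 0.3]
grip_width: 0.0005
```

Emit:
play_rows([
  {"claw":0,"linear":[0,0,0],"turn":[0,0,0]},
  {"claw":0,"linear":[0,0,0],"turn":[0,0,0]},
  {"claw":0,"linear":[0,0,0],"turn":[0,0,0]},
  {"claw":0,"linear":[0,0,0],"turn":[0,0,0]},
  {"claw":0,"linear":[0,0,0],"turn":[0,0,0]},
  {"claw":0,"linear":[0,0,0],"turn":[0,0,0]},
])

```text
time_s: 10.95
ee_pos: [0.463, -0.1064, 0.0769]
eef_rot: [-3.141, 0.002, -3.063]
force: [-0.4, 0.5, 0.9]
grip_width: 0.0003
```

Emit:
play_rows([
  {"claw":0,"linear":[0,0,-25],"turn":[0,0,0]},
  {"claw":0,"linear":[0,0,-60],"turn":[0,0,0]},
  {"claw":0,"linear":[0,0,-100],"turn":[0,0,0]},
  {"claw":0,"linear":[0,0,-130],"turn":[0,0,0]},
  {"claw":0,"linear":[0,0,-150],"turn":[0,0,0]},
  {"claw":0,"linear":[0,0,-150],"turn":[0,0,0]},
])

```text
time_s: 11.7
ee_pos: [0.4631, -0.1064, 0.2279]
eef_rot: [-3.14, 0.004, -3.063]
force: [0.4, -0.4, 0.5]
grip_width: 0.0002
```

Run:
```python
from h import *
from station import get_obs
o=get_obs();print(o['time_s'],o['ee_pos'],o['force'],abs(o['joint_vel']).max())
a=vision.camera("side")[90:330,160:400];b=vision.camera("top")
cv2.imwrite("pics/s8.png",cv2.resize(a,None,fx=2.4,fy=2.4));cv2.imwrite("pics/t8.png",b)
```

```text
11.7 [ 0.46313202 -0.10641097  0.22791769] [ 0.42983283 -0.37659192  0.50487021] 0.04211184228092164
```

View pics/s8.png

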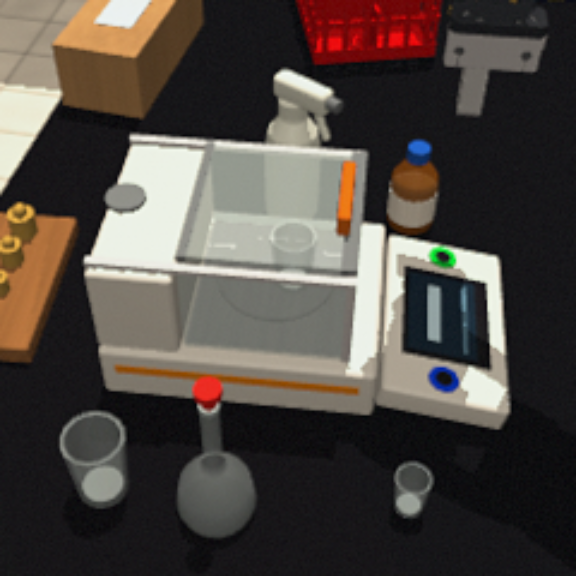

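View pics/t8.png

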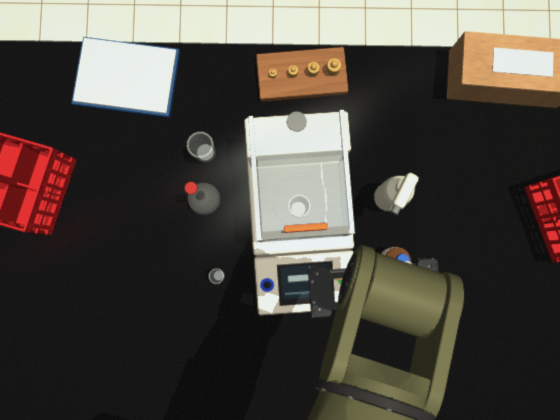

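Both pictures show the cover shut (grip at top (305,227)). The beaker (298,206), flask (204,198) and spray bottle (395,193) are where they were, the amber bottle is also unmoved, and the arm is clear. Handing in.

```bash
python3 -c "from station import hand_in; print(hand_in())"
```

```text
the job is handed in; nothing more can be done
None
```

The cover is shut and the tare sensor was held touch-free. The job is handed in, at about 12 s of the 45 s allowed; it reported no verdict.

- **Cover:** I pushed the grip from behind with closed fingertips until it met the stop, then backed off and lifted. The push force was about 17 N at most in the readings I took, against the 32 N limit. The grip then measured at balance x −50.5 mm, against −50 mm for fully shut. An earlier reading of −72 mm was wrong because its image region took in the amber bottle.
- **Tare:** The fingertips stayed about 26 mm above the green sensor, within about 3 mm of its middle, for 2.75 s. The force reading there was only noise, so I saw no sign of contact with the panel.
- **Surroundings:** In the last pictures the beaker, spray bottle, flask and amber bottle look unmoved and the arm is clear of everything. I judged this by eye, without measuring their positions again.

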